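Shut the key cabinet and light its code dial

TASK

The key cabinet's code has to be set. First push its open door shut until the spring catch snaps and holds it, then draw the torch out of its stand and hold it up level, with the lens about 15 cm in front of the dial on the shut door and the beam pointing straight at the dial. Finish like that, still holding the torch in the gripper and touching nothing else with it; the candy tray, tea caddy and cups stay where they are.

Things in the scene. Friction and masses are not known exactly. Their poses are not given: they have to be found in the camera images.
- cabinet: Grey-green steel key cabinet, fixed on the console, 110 deep (x) x 200 wide (y) x 200 mm high. Origin: centre of its underside, on the console top. Its own +x points from the open front into the cabinet, so the front looks along its -x; +y is towards the hinge side; z up. The yaw varies.
- door (a joint): Angle of the cabinet's door about its upright hinge, rad. 0 is fully shut (a rigid stop), larger is more open; seen from above the door turns clockwise as it opens, and it starts 0.6 to 1.1 open. It stays where it is left. Near 0.08 rad it meets the spring catch under the cabinet's roof, which takes about 4 to 5 N at door_push to pass; let go before about 0.035 it springs back open a little, once past it the catch pulls it to 0 and holds it. It counts as shut below 0.03.
- door_hinge (a point): Point on the door's hinge axis, 100 mm above the console, in the middle of the door's thickness. The door is a flat panel 200 wide x 200 high x 12 mm thick, its lower edge at the console top, its outer face 6 mm from the hinge plane. Shut, it runs from the hinge along the cabinet's -y. The point's axes are the door's own: -x out of the outer face, -y from the hinge to the free edge, z up.
- door_push (a point): Point on the door's outer face to push on: 170 mm from the hinge axis, 30 mm from the free edge, 20 mm below the door's top edge (180 mm above the console). Axes as door_hinge.
- dial (a point): Centre of the front of the white round code dial (36 mm across, on a black disc of 48 mm) on the door's outer face, 16 mm out from it; half way across the door, 125 mm above the console. It moves with the door; -x of its axes points straight out of the dial.
- torch: Torch, 170 mm long, 180 g (can vary by 30 percent). Origin half way along it, on its centre line; +x along the centre line towards the lens. Yellow round barrel 28 mm in diameter from x = -85 (tail) to +45 mm, black head widening to 40 mm in diameter from +45 to +85 mm. It starts with its tail in the stand's sleeve, lens up and away, 40 degrees above level; the sleeve hides the barrel up to about x = -20 mm. A good place to grip is x = +5 to +25 mm.
- lens (a point): Centre of the torch's lens, 85 mm from the torch's origin along its +x.
- stand: Fixed torch stand: black square sleeve, bore 32 mm, outside 40 mm, 65 mm deep, raised 40 degrees above level towards the stand's +x, on a wooden foot 130 (x) x 90 x 10 mm. Origin on the console top; sleeve bottom 50 mm behind it (-x) and 40 mm up, mouth about at its x = 0, 82 mm up. Draw the torch out along its own +x by more than 65 mm.
- candy_tray: Bystander: round gold plastic candy tray with domed cover, 190 mm across, 108 mm high. Origin: centre of its underside.
- caddy: Bystander: aluminium tea caddy with a twist cap, 74 mm across, 122 mm high. Origin: centre of its underside.
- cup_a: Bystander: blue ceramic cup, 72 mm across, 65 mm high, on the wooden tray (280 x 180 mm). Origin: centre of its underside.
- cup_b: Bystander: the other such cup on the same tray. Origin: centre of its underside.
Not all that is in view belongs to the job. What is shaped like the stand but pink or purple is not meant. What is shaped like the torch but purple or red is not meant.

How it is judged (in metres and radians):
On the way, in this order (a step that is already met when the one before it is completed fails the run):
1. the door is shut past its catch (value of joint door below 0.03 rad and velocity of joint door below 0.05 rad/s), for 0.3 s.
2. the torch is out of its stand, in the gripper, with the door still shut (value of joint door below 0.03 rad and distance of torch from where it was at the start of the episode above 0.07 m and contact force between torch and stand below 0.1 N and contact force between torch and the fingers above 1 N), for 0.2 s.
At the end, for the whole second after the job is handed in: Door under 0.03 rad; torch gripped, still, level within 0.22 rad, over 80 mm up, touching no other thing, robot clear of cabinet; lens 70 to 230 mm from the dial, centre line within 35 mm of the dial in both directions and 0.3 rad of square to the door (value of joint door below 0.03 rad and angle between torch's own x axis and vertical between 1.35 and 1.79 rad and x of dial in the frame of torch between 0.155 and 0.315 m and y of dial in the frame of torch between -0.035 and 0.035 m and z of dial in the frame of torch between -0.035 and 0.035 m and angle between the x axis of torch and the x axis of dial, either way round below 0.3 rad and height (world z) of torch above 0.08 m and contact force between torch and the fingers above 1 N and linear speed of torch below 0.03 m/s and contact force between torch and stand below 0.1 N and contact force between each of torch, the arm, the fingers and cabinet below 0.1 N and contact force between torch and candy_tray below 0.1 N and contact force between torch and caddy below 0.1 N); the arm keeps its last pose, push and grip.
It fails at once if a bystander (candy tray, caddy or cup) is shoved or lifted more than 25 mm or tipped (distance of any of candy_tray, caddy, cup_a, cup_b from where it was at the start of the episode above 0.025 m or angle between any of candy_tray, caddy, cup_a, cup_b's own z axis and vertical above 0.3 rad).
It fails at once if the torch is dropped or laid on the console (height (world z) of torch below 0.045 m).
It also fails if it takes over 54 s, if anything falls off the work surface, if the arm or the gripper's body presses on something with over 40 N, if the wrist force passes 120 N, or if a joint passes its speed limit or range.

ROBOT

A 6-joint arm with a two-finger parallel gripper is mounted at the origin on the work surface. World frame = base frame: x ahead of the robot, y to its left, z up, the work surface at z = 0. Lengths are in mm, angles in rad, forces in N, time in s.
With the tool pointing down it reaches from about 400 to 925 mm from the base axis. Payload 12.5 kg.
Tool frame: the origin (TCP) lies between the finger pads; the fingertips stand 11 mm ahead of it and the grasp point (between the pads) lies 8 mm behind it (env.tip_extent is the distance from the TCP to the fingertips, in mm); x points along the fingers, z is the direction in which the jaws open and shut, and the axes are right-handed (so a half turn about x gives the same grasp; the last joint's range is limited). The gripper opens to 95 mm and grips with 3 to 60 N. Pads are 20 mm wide; open, the fingers measure 119 mm over their backs; the gripper's body (75 mm by 180 mm) begins 59 mm behind the grasp point.
Start: joints at [-1.223, 0.491, 1.559, -0, 1.092, -0.106], TCP at [274.014, -561.749, 225.661] pointing down, gripper open.
Joint ranges: [-3.1, 3.1], [-0.84, 2.19], [0.05, 2.79], [-1.13, 4.28], [0.06, 2.93], [-2.69, 2.69]. Speed limits (rad/s): [2.22, 2.22, 2.79, 3.14, 3.14, 3.14].

INTERFACE

Orientations are given as [roll, pitch, yaw] about the fixed x, y, z axes, in that order (R = Rz(yaw) Ry(pitch) Rx(roll)).
In Python, from cell import status, imaging, env gives the robot as it stands. The module is installed in compiled form; this text tells all that it offers.
- The arm moves only by the tool apply_moves, never from a script. Its argument "increments" is a list of rows, each a list of 5 numbers: the closure, from 0 (fully open) to 1 (shut), then the shift along the tool's x, y, z in mm, then the turn about the tool's x in degrees. A call has 1 to 10 rows; each row shifts and turns the commanded pose from where the row before left it, along the tool's axes as they then stand; what a row does not reach is not made up. A row lasts 1/10 s, in which the tool goes at most 50 mm and 8.59 degrees, less where a joint would pass 70% of its speed; a pose out of reach is approached as far as the arm can. A call with a gripper value outside its range is refused whole. The fingers move at their own pace and stop on an object; the grip force is fixed at half the most. Time passes only in rows, so rows that do not move let the fingers close. It gives the time, the measured TCP pose, the force and the opening at its end, in the units of the state.
- status.state(): the state, without advancing time (a new reading comes with each control period).
- imaging.read_camera(name): name is "side" or "top" or "wrist"; returns a dict with "pixels" (420x560x3 uint8, red, green, blue), "fovy" (degrees; the focal length in pixels is half the picture's height over the tangent of half this angle, whatever the lens; pixels are square), "cx", "cy" (the principal point, pixels), "R" (3x3) and "t" (3): a world point X has camera coordinates R X + t. Camera axes: x right, y down, z forward; pixel columns grow to the right and rows downward; lengths in mm; the calibration is good to about 2 mm. A picture is of the moment at which its call begins. There is no depth.
- env.job_done(): hands the job in, once; it reports no verdict.
The state is a dict: "t": time; "joints": joint angles; "qvel": joint speeds; "tau": joint torques, N m; "eef_pos": TCP position; "tcp_rot": TCP orientation; "ft_force": force on the tool from outside, world axes, zero at the start; "moment": the same for the moment, N m; "opening": opening from 0.0 (shut) to 1.0 (fully open).
Only numpy, scipy, OpenCV 4.12 (cv2) and the standard library are available. Lean on these libraries where they do the work, as an engineer would, in place of code of your own. Each camera call takes 0.05 s, during which the arm holds its last target. There are 200 camera calls.

## Working session

There is one attempt and no reset: what is moved stays moved. The work goes in short steps, Python scripts to look and compute and a tool call to move; the robot and the scene stay as the last step left them, time stands still between calls to the robot, and variables do not carry over. Pictures are saved under pics/ and viewed, about 8 in all and at most 12, crops included, and the job is handed in when it is done.

Besides the shell and the picture viewer there is one more tool, called after "Call:" as name(argument=value, ...) on one line, values as JSON. apply_moves: Moves the arm, as the interface text tells. Its arguments: {"type":"object","properties":{"increments":{"type":"array"}},"required":["increments"]}

```bash
mkdir -p pics
cat > h.py <<'E'
import numpy as np, cv2
from scipy.spatial.transform import Rotation as Ro
from cell import status, imaging, env
def K(c):
    f=c["pixels"].shape[0]/2/np.tan(np.radians(c["fovy"])/2); return f
def proj(c,X):
    p=np.asarray(c["R"])@np.asarray(X,float)+np.asarray(c["t"]); f=K(c); return np.array([f*p[0]/p[2]+c["cx"],f*p[1]/p[2]+c["cy"]])
def ray(c,u,v):
    R=np.asarray(c["R"]); f=K(c); d=R.T@np.array([(u-c["cx"])/f,(v-c["cy"])/f,1]); return -R.T@np.asarray(c["t"]),d/np.linalg.norm(d)
def onz(c,u,v,z):
    o,d=ray(c,u,v); return o+d*(z-o[2])/d[2]
def tri(c1,p1,c2,p2):
    o1,d1=ray(c1,*p1);o2,d2=ray(c2,*p2)
    s=np.linalg.lstsq(np.c_[d1,-d2],o2-o1,rcond=None)[0]
    a=o1+s[0]*d1;b=o2+s[1]*d2; return (a+b)/2,np.linalg.norm(a-b)
E
cat > snap.py <<'E'
from h import *
import sys,pickle
for n in sys.argv[2:]:
    c=imaging.read_camera(n); pickle.dump(c,open(f"pics/{sys.argv[1]}_{n}.pkl","wb"))
    cv2.imwrite(f"pics/{sys.argv[1]}_{n}.png",cv2.resize(c["pixels"][:,:,::-1],None,fx=1.42,fy=1.42,interpolation=cv2.INTER_CUBIC))
    R=np.asarray(c["R"]);print(n,c["fovy"],c["cx"],c["cy"],(-R.T@np.asarray(c["t"])).round(),R[2].round(2))
s=status.state();print({k:np.round(v,3) for k,v in s.items()})
E
python3 snap.py a side top wrist
```

```text
side 46.555528788988255 270.14323810914476 201.2547694004873 [-127. -791. 1095.] [ 0.44  0.55 -0.71]
top 53.80161791077286 285.4198259925663 215.97563007374401 [ 360.  -48. 1110.] [ 0.13 -0.   -0.99]
wrist 59.68905110325461 278.13804635918285 207.57012746347672 [ 334. -531.  385.] [-0.22 -0.1  -0.97]
{'t': np.float64(0.15), 'joints': array([-1.223,  0.491,  1.559,  0.   ,  1.092, -0.106]), 'qvel': array([-0.001, -0.003, -0.002, -0.001, -0.001, -0.   ]), 'tau': array([ 1.0000e-03, -6.1289e+01, -2.5828e+01,  6.9000e-02,  4.7000e-02,
       -0.0000e+00]), 'eef_pos': array([ 273.95 , -561.563,  225.2  ]), 'tcp_rot': array([3.033, 1.57 , 1.916]), 'ft_force': array([0.201, 0.571, 0.075]), 'moment': array([ 0.018, -0.027, -0.023]), 'opening': np.float64(1.002)}
```

View pics/a_side.png

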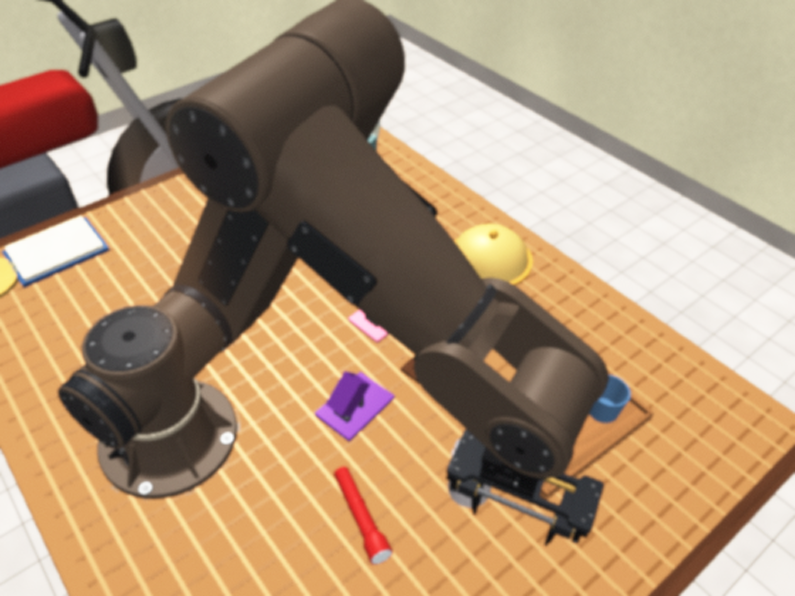

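View pics/a_top.png

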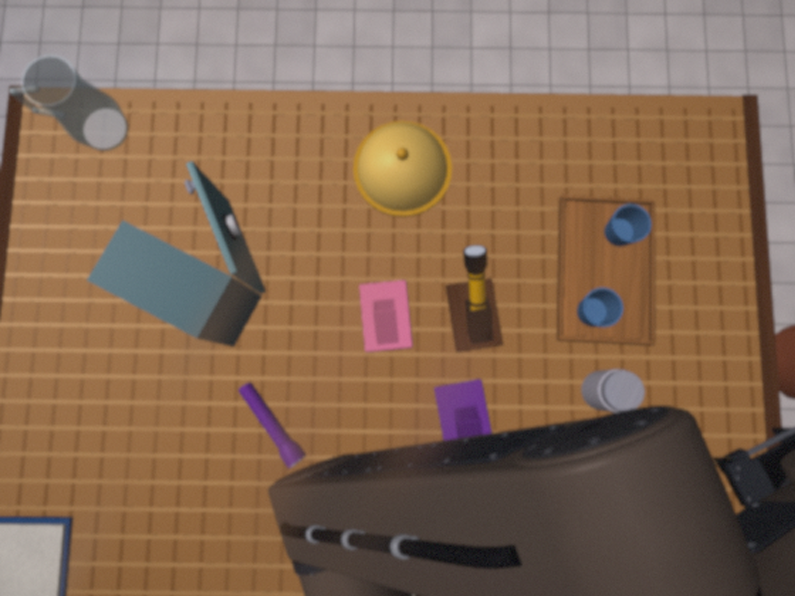

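The top view shows the cabinet (roof corners ≈ (123,222), (232,275), (198,335), (90,280)), with its open door running from (232,275) to (190,163). The torch and stand are at ≈ (475,290), with the torch pointing up the picture. In the side view the arm hides the torch and cabinet.

```bash
cat > m1.py <<'E'
from h import *
import pickle
c=pickle.load(open("pics/a_top.pkl","rb"))
s=c["pixels"].shape[1]/795
for n,u,v,z in [("roofA",123,222,200),("roofB hinge",232,275,200),("roofC",198,335,200),("roofD",90,280,200),("botB",264,292,0),("botC",234,346,0),("doorfree top",190,163,200),
 ("lens~",475,252,140),("sleeve mouth",479,302,90),("foot1",446,286,10),("foot2",492,280,10),("foot3",502,346,10),("foot4",457,351,10),("tray",402,168,20),("knob",402,153,108),("caddy top",620,390,122),("trayTL",560,198,5),("trayBL",558,341,5),("cup",630,225,65),("pinkTL",360,284,5),("pinkBR",411,350,5),("purple",460,410,5)]:
    print(n,onz(c,u*s,v*s,z).round(0))
print(Ro.from_euler('xyz',status.state()['tcp_rot']).as_matrix().round(2))
im=c["pixels"][:,:,::-1]
a=cv2.resize(im[90:260,40:200],None,fx=3.5,fy=3.5,interpolation=cv2.INTER_CUBIC)
b=cv2.resize(im[160:260,300:370],None,fx=3.4,fy=3.4,interpolation=cv2.INTER_CUBIC)
o=np.zeros((595,800,3),np.uint8);o[:,:560]=a;o[:340,562:800]=b
cv2.imwrite("pics/a_crop.png",o)
E
python3 m1.py
```

```text
roofA [615. 400. 200.]
roofB hinge [531. 223. 200.]
roofC [436. 271. 200.]
roofD [521. 445. 200.]
botB [536. 220.   0.]
botC [432. 272.   0.]
doorfree top [714. 300. 200.]
lens~ [ 586. -167.  140.]
sleeve mouth [ 508. -180.   90.]
foot1 [ 550. -128.   10.]
foot2 [ 563. -215.   10.]
foot3 [ 437. -233.   10.]
foot4 [ 427. -148.   10.]
tray [779. -42.  20.]
knob [773. -42. 108.]
caddy top [ 358. -410.  122.]
trayTL [ 727. -350.    5.]
trayBL [ 448. -339.    5.]
cup [ 658. -461.   65.]
pinkTL [553.  36.   5.]
pinkBR [428. -62.   5.]
purple [ 318. -154.    5.]
[[-0.    0.9   0.44]
 [ 0.    0.44 -0.9 ]
 [-1.    0.   -0.  ]]
```

View pics/a_crop.png

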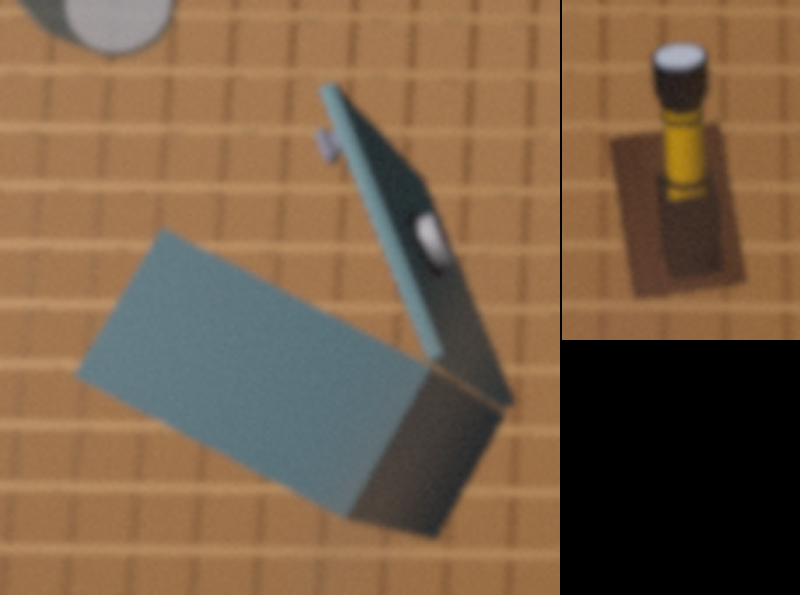

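Crop: door top edge runs from hinge (440,357) to free end (330,85), the dial is on its right-hand (outer) face, and the torch lens is at (680,57). The door is about 0.70 rad open, and the cabinet front faces (0.90,-0.43). I'm moving over the torch first for a close look on the way to the door.

Call:
apply_moves(increments=[[1,-4,33,-20,0],[1,-4,33,-20,0],[1,-4,33,-20,0],[1,-4,33,-20,0],[1,-4,33,-20,0],[1,-4,33,-20,0],[1,-4,33,-20,0],[1,-4,33,-20,0],[1,-4,33,-20,0],[1,-4,33,-20,0]])

```text
t: 1.15
eef_pos: [483.5, -235.9, 265.7]
tcp_rot: [-1.654, 1.571, -2.771]
ft_force: [0.3, 0.2, 0.0]
opening: 0.217
```

```bash
python3 snap.py b side top wrist
```

```text
side 46.555528788988255 270.14323810914476 201.2547694004873 [-127. -791. 1095.] [ 0.44  0.55 -0.71]
top 53.80161791077286 285.4198259925663 215.97563007374401 [ 360.  -48. 1110.] [ 0.13 -0.   -0.99]
wrist 59.68905110325461 278.13804635918285 207.57012746347672 [ 544. -204.  426.] [-0.22 -0.11 -0.97]
{'t': np.float64(1.3), 'joints': array([-0.576,  0.326,  1.719, -0.   ,  1.097,  0.538]), 'qvel': array([-0.051,  0.005,  0.006, -0.009, -0.004, -0.026]), 'tau': array([  2.26 , -50.579, -26.281,   0.251,   0.055,   0.391]), 'eef_pos': array([ 483.718, -235.72 ,  265.7  ]), 'tcp_rot': array([ 0.253,  1.571, -0.861]), 'ft_force': array([-0.06 ,  0.081,  0.3  ]), 'moment': array([ 0.009,  0.014, -0.018]), 'opening': np.float64(0.092)}
```

View pics/b_wrist.png

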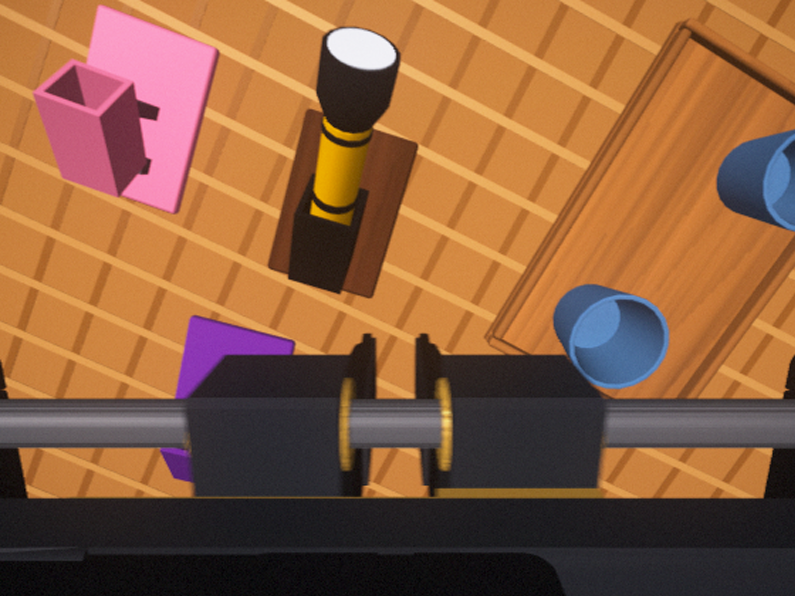

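The wrist view clearly shows the yellow/black torch in its black sleeve: lens centre at (363,49), foot corners (308,110), (417,145), (371,297) and (270,268). Next I go to the door's outer side with the gripper shut.

Call:
apply_moves(increments=[[1,0,34,-27,0],[1,0,34,-27,0],[1,0,34,-27,0],[1,0,34,-27,0],[1,0,34,-27,0],[1,0,34,-27,0],[1,0,34,-27,0],[1,0,34,-27,0],[1,0,34,-27,0],[1,0,34,-27,0]])

```text
t: 2.3
eef_pos: [670.9, 154.7, 265.2]
tcp_rot: [-1.393, 1.57, -2.511]
ft_force: [0.0, -0.8, 0.8]
opening: 0.001
```

```bash
cat > m2.py <<'E'
from h import *
import pickle
t=pickle.load(open("pics/a_top.pkl","rb"));w=pickle.load(open("pics/b_wrist.pkl","rb"));s=560/795
L,e=tri(t,(475*s,251*s),w,(363*s,49*s));print("lens",L.round(1),e)
F=np.array([onz(w,u*s,v*s,10) for u,v in [(308,110),(417,145),(371,297),(270,268)]]);print(F.round(0),F.mean(0).round(0))
d=(F[0]+F[1]-F[2]-F[3])/2;h=np.arctan2(d[1],d[0]);print("heading",h)
for h in (h,):
    a=np.array([np.cos(h)*np.cos(.698),np.sin(h)*np.cos(.698),np.sin(.698)])
    O=L-85*a;print("origin",O.round(1),"grip",(O+15*a).round(1),"tail",(O-85*a).round(1))
    for x in(85,-20,45): print(x,proj(w,O+x*a)/s,proj(t,O+x*a)/s)
E
python3 m2.py; python3 -c "
from h import *;s=status.state();print(s['eef_pos'],s['joints'])"
```

```text
lens [ 585.9 -165.6  151.8] 1.1680479685693372
[[ 551. -126.   10.]
 [ 565. -212.   10.]
 [ 441. -232.   10.]
 [ 426. -148.   10.]] [ 496. -180.   10.]
heading 0.1668344784377763
origin [ 521.7 -176.4   97.1] grip [ 533.  -174.5  106.8] tail [ 457.4 -187.2   42.5]
85 [362.84056717  50.31137889] [474.90572284 250.66228898]
-20 [335.30146532 201.54959822] [478.08988247 303.47271347]
45 [350.43148314 118.45912684] [476.16088426 271.47958939]
[670.88176962 154.69863081 265.16964988] [ 1.30905647e-01  5.53992185e-01  1.33547275e+00 -3.89688858e-04
  1.25280571e+00  1.24908864e+00]
```

Call:
apply_moves(increments=[[1,0,37,-33,0],[1,0,37,-33,0],[1,0,0,0,0],[1,33,0,0,0],[1,33,0,0,0],[1,33,0,0,0],[1,0,0,0,0]])

```text
t: 3.0
eef_pos: [706.1, 244.0, 161.4]
tcp_rot: [-1.733, 1.562, -2.851]
ft_force: [-1.0, -0.2, -0.2]
opening: 0.003
```

```bash
python3 snap.py c top wrist side >/dev/null
python3 - <<'E'
from h import *
a=cv2.imread("pics/c_top.png")[60:460,40:440];b=cv2.imread("pics/c_wrist.png");b=cv2.resize(b,(400,300))
o=np.zeros((400,800,3),np.uint8);o[:,:400]=a;o[:300,400:]=b;cv2.imwrite("pics/c.png",o);print(status.state()['eef_pos'])
E
```

```text
[708.61807262 245.41168551 168.30446786]
```

View pics/c.png

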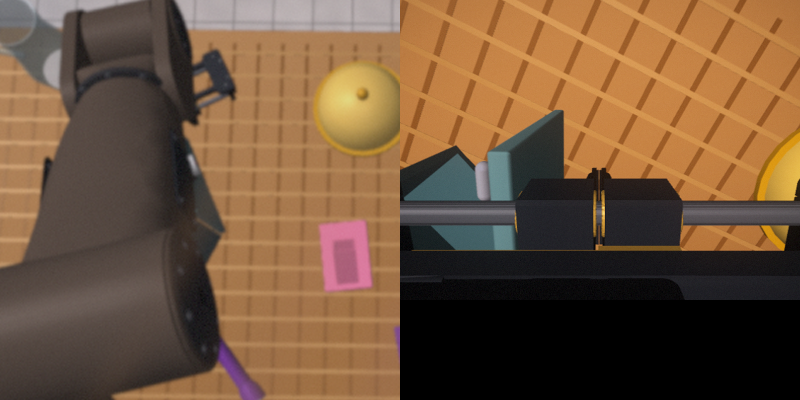

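The wrist view shows the shut fingers beside the door's outer face, near its free edge. Pushing along the arc now.

Call:
apply_moves(increments=[[1,0,0,-14,0],[1,0,0,-12,0],[1,0,1,-12,-4],[1,0,1,-12,-4],[1,0,1,-12,-4],[1,0,1,-12,-4],[1,0,1,-12,-4],[1,0,1,-12,-4],[1,0,1,-12,-4],[1,0,0,0,0]])

```text
t: 4.15
eef_pos: [649.3, 341.5, 167.7]
tcp_rot: [1.153, 1.57, 0.528]
ft_force: [0.2, -0.0, 0.8]
opening: 0.004
```

```bash
cat > st.py <<'E'
from h import *
s=status.state();R=Ro.from_euler('xyz',s['tcp_rot']).as_matrix()
h=np.array([536,220]);n=np.array([.903,-.43]);d=np.array([.43,.903])
p=s['eef_pos'][:2]-h;print('t',s['t'],'tcp',s['eef_pos'].round(1),'zhead',np.arctan2(R[1,2],R[0,2]).round(3),'F',s['ft_force'].round(1),'open',s['opening'],'q',s['joints'].round(2))
print('along door',p@d,'out',p@n)
E
python3 st.py
```

```text
t 4.15 tcp [649.3 341.5 167.7] zhead -0.625 F [ 0.2 -0.   0.8] open 0.003667736535963312 q [0.39 0.7  1.32 0.   1.12 1.02]
along door 158.4492062924884 out 50.046210244232626
```

Call:
apply_moves(increments=[[1,0,1,-6,-2],[1,0,1,-6,-2],[1,0,1,-6,-2],[1,0,1,-6,-2],[1,0,1,-5,-2],[1,0,0,-3,-1],[1,0,0,0,0]])

```text
t: 4.85
eef_pos: [625.6, 360.6, 166.6]
tcp_rot: [-3.119, 1.57, 2.729]
ft_force: [0.2, 0.1, 0.6]
opening: -0.001
```

```bash
python3 st.py
```

```text
t 4.85 tcp [625.6 360.6 166.6] zhead -0.435 F [0.2 0.1 0.6] open -0.0009590447807913949 q [0.43 0.69 1.35 0.   1.1  0.87]
along door 165.47363118814718 out 20.426674642976046
```

Call:
apply_moves(increments=[[1,0,0,-3,0],[1,0,0,-3,0],[1,0,0,-2,0],[1,0,0,0,0]])

```text
t: 5.25
eef_pos: [623.3, 361.7, 166.8]
tcp_rot: [0.358, 1.562, -0.08]
ft_force: [26.1, -8.3, -6.3]
opening: 0.005
```

```bash
python3 st.py
```

```text
t 5.25 tcp [623.3 361.7 166.8] zhead -0.438 F [26.1 -8.3 -6.3] open 0.004541199743158204 q [ 0.44  0.68  1.36 -0.01  1.09  0.88]
along door 165.5106900837172 out 17.858529710281736
```

26 N at the rigid stop, so the door is fully in. Backing off and lifting to check that it holds.

Call:
apply_moves(increments=[[1,0,0,6,0],[1,0,0,20,0],[1,0,0,40,0],[1,-40,0,40,0],[1,-45,0,30,0],[0,-40,0,0,0],[0,0,0,0,0]])

```text
t: 5.95
eef_pos: [737.4, 309.0, 290.0]
tcp_rot: [0.794, 1.562, 0.357]
ft_force: [-0.6, 0.1, 0.5]
opening: 0.115
```

```bash
python3 st.py; python3 snap.py d side wrist top>/dev/null
python3 - <<'E'
from h import *
import pickle
c=pickle.load(open("pics/d_wrist.pkl","rb"));h=np.array([536,220]);n=np.array([.903,-.43]);d=np.array([.43,.903])
im=cv2.imread("pics/d_wrist.png")
# predicted shut door outline (outer top edge) + dial
for a,o,z in [(0,6,200),(200,6,200),(0,-6,200),(200,-6,200),(100,22,125)]:
    q=h+a*d+o*n;p=proj(c,[*q,z])*795/560;print(a,o,p.round());cv2.circle(im,tuple(int(x) for x in p),3,(0,0,255),-1)
cv2.imwrite("pics/d_m.png",im)
E
```

```text
t 5.95 tcp [737.4 309.  290. ] zhead -0.438 F [-0.6  0.1  0.5] open 0.11527801980166473 q [0.31 0.73 0.95 0.   1.46 0.75]
along door 167.01033029529293 out 143.5728652829014
0 6 [154. 590.]
200 6 [110. 238.]
0 -6 [133. 590.]
200 -6 [ 85. 238.]
100 22 [213. 374.]
```

View pics/d_m.png

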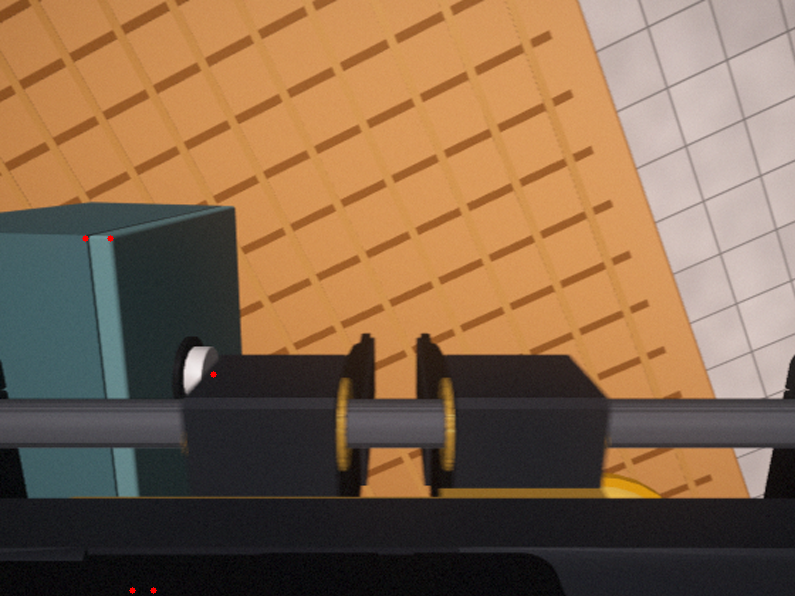

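The door is shut: its edge and dial match the shut prediction. Now to above the torch, then turn.

Call:
apply_moves(increments=[[0,0,-44,2,0],[0,0,-44,2,0],[0,0,-44,2,0],[0,0,-44,2,0],[0,0,-44,2,0],[0,0,-44,2,0],[0,0,-44,2,0],[0,0,-44,2,0],[0,0,-44,2,0],[0,0,-44,0,0]])

```text
t: 7.1
eef_pos: [564.6, -98.1, 282.1]
tcp_rot: [-2.998, 1.568, 2.849]
ft_force: [0.8, -0.5, -0.3]
opening: 0.997
```

Call:
apply_moves(increments=[[0,0,-43,0,0],[0,0,-43,0,0],[0,0,0,0,8],[0,0,0,0,8],[0,0,0,0,8],[0,0,0,0,8],[0,0,0,0,8],[0,0,0,0,8],[0,0,0,0,8],[0,0,0,0,0]])

```text
t: 8.1
eef_pos: [529.2, -174.5, 282.3]
tcp_rot: [-2.196, 1.568, 2.672]
ft_force: [-1.2, 0.2, 0.8]
opening: 0.999
```

```bash
python3 st.py;python3 snap.py e wrist>/dev/null
python3 - <<'E'
from h import *
import pickle
c=pickle.load(open("pics/e_wrist.pkl","rb"));im=cv2.imread("pics/e_wrist.png")
h=.16;a=np.array([np.cos(h)*np.cos(.698),np.sin(h)*np.cos(.698),np.sin(.698)]);L=np.array([585.9,-165.6,151.8])
for x in (85,45,12,-20):
    p=proj(c,L+(x-85)*a)*795/560;cv2.circle(im,tuple(int(v) for v in p),3,(0,0,255),-1);print(x,p.round())
s=status.state();R=Ro.from_euler('xyz',s['tcp_rot']).as_matrix()
print((R.T@(L+(12-85)*a-s['eef_pos'])).round(1),R.round(3).tolist())
cv2.imwrite("pics/e_m.png",im)
E
```

```text
t 8.1 tcp [ 529.2 -174.5  282.3] zhead -1.415 F [-1.2  0.2  0.8] open 0.9985627243027659 q [-0.44  0.34  1.65  0.    1.15  0.98]
along door -359.1705008161244 out 163.52532027066883
85 [397. 182.]
45 [397. 232.]
12 [397. 266.]
-20 [397. 295.]
[177.6   1.7   0.3] [[-0.002, 0.987, 0.16], [0.001, 0.16, -0.987], [-1.0, -0.002, -0.001]]
```

View pics/e_m.png

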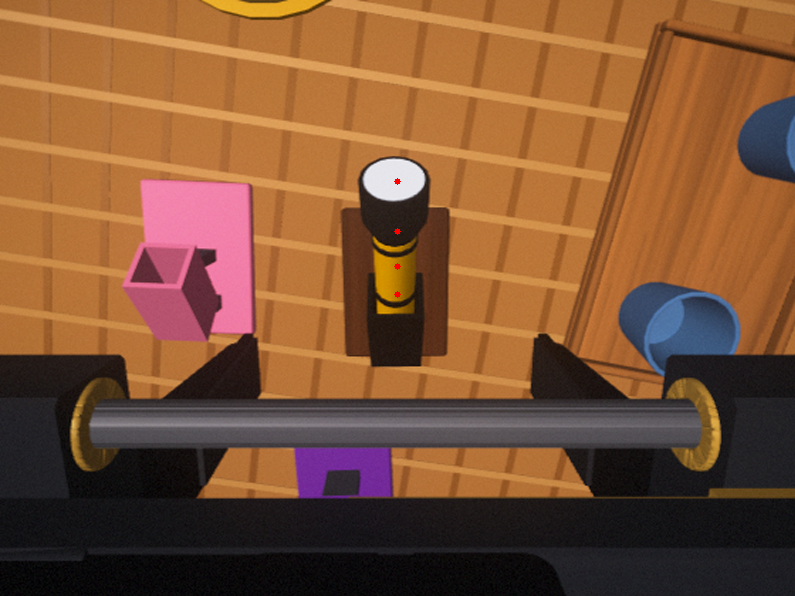

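The model points lie on the torch axis: lens at (395,180), within 1–2 mm. Descending and gripping.

Call:
apply_moves(increments=[[0,45,2,-1,0],[0,45,0,0,0],[0,45,0,0,0],[0,25,0,0,0],[0,16,0,0,0],[0,0,0,0,0]])

```text
t: 8.75
eef_pos: [530.3, -173.2, 105.1]
tcp_rot: [-2.155, 1.566, 2.718]
ft_force: [-0.3, 0.2, 0.2]
opening: 1.0
```

Call:
apply_moves(increments=[[1,0,0,0,0],[1,0,0,0,0],[1,0,0,0,0],[1,0,0,0,0],[1,0,0,0,0],[1,0,0,0,0],[1,0,0,0,0],[1,0,0,0,0],[1,0,0,0,0],[1,0,0,0,0]])

```text
t: 9.75
eef_pos: [531.6, -173.9, 107.5]
tcp_rot: [-1.659, 1.571, -3.073]
ft_force: [-0.2, 0.7, -0.1]
opening: 0.29
```

```bash
python3 st.py
```

```text
t 9.75 tcp [ 531.6 -173.9  107.5] zhead -1.414 F [-0.2  0.7 -0.1] open 0.28964757203784813 q [-0.43  0.55  1.84 -0.    0.75  0.98]
along door -357.58043378734106 out 165.38376757598024
```

Gripped: the opening is 27.5 mm against the 28 mm barrel. Drawing out along its axis.

Call:
apply_moves(increments=[[1,-6.4,7.7,0,0],[1,-6.4,7.7,0,0],[1,-6.4,7.7,0,0],[1,-6.4,7.7,0,0],[1,-6.4,7.7,0,0],[1,-6.4,7.7,0,0],[1,-6.4,7.7,0,0],[1,-6.4,7.7,0,0],[1,-6.4,7.7,0,0],[1,-6.4,7.7,0,0]])

```text
t: 10.75
eef_pos: [608.3, -161.7, 172.1]
tcp_rot: [-0.032, 1.571, -1.446]
ft_force: [-1.1, -0.7, -1.5]
opening: 0.288
```

```bash
python3 st.py
```

```text
t 10.75 tcp [ 608.3 -161.7  172.1] zhead -1.414 F [-1.1 -0.7 -1.5] open 0.2876065749547857 q [-0.36  0.55  1.61 -0.    0.98  1.05]
along door -313.63313618042014 out 229.41839018825846
```

Call:
apply_moves(increments=[[1,-40,0,0,0],[1,-40,0,0,0],[1,-40,0,0,0],[1,-38,0,0,0],[1,0,0,0,-8],[1,0,0,0,-8],[1,0,0,0,-8],[1,0,0,0,-8],[1,0,0,0,-8],[1,0,0,0,-8]])

```text
t: 11.75
eef_pos: [607.8, -161.7, 329.8]
tcp_rot: [-2.498, 1.571, -3.069]
ft_force: [0.8, -0.3, -2.0]
opening: 0.285
```

Call:
apply_moves(increments=[[1,0,0,0,-8],[1,0,37,-24,0],[1,0,37,-24,0],[1,0,37,-24,0],[1,0,37,-24,0],[1,0,37,-24,0],[1,0,37,-24,0],[1,0,37,-24,0],[1,0,37,-24,0],[1,0,0,0,0]])

```text
t: 12.75
eef_pos: [557.7, 192.1, 329.9]
tcp_rot: [2.158, 1.57, 1.726]
ft_force: [-0.6, -0.6, -1.9]
opening: 0.293
```

```bash
python3 st.py; python3 snap.py f side wrist>/dev/null
python3 - <<'E'
from h import *
a=cv2.resize(cv2.imread("pics/f_side.png"),(400,300));b=cv2.resize(cv2.imread("pics/f_wrist.png"),(400,300))
cv2.imwrite("pics/f.png",np.hstack([a,b]))
E
```

```text
t 12.75 tcp [557.7 192.1 329.9] zhead -0.432 F [-0.6 -0.6 -1.9] open 0.2925964047098209 q [0.22 0.35 1.5  0.   1.29 0.65]
along door -15.858186756990897 out 31.603567414533522
```

View pics/f.png

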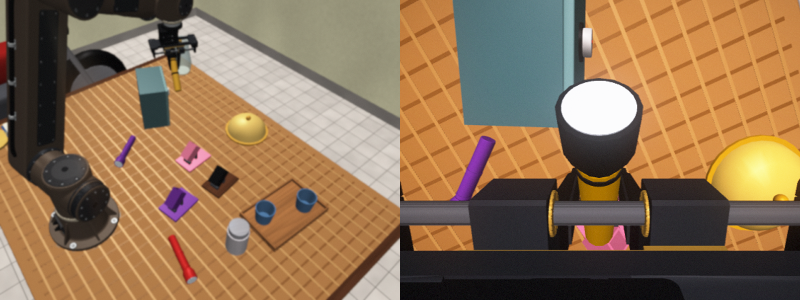

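The torch is held tail-down at about 40° in the gripper, with the door shut and the dial visible. I can't pitch the tool, so I'll level the torch in the pads by pressing its tail gently on the fixed cabinet roof. That contact only counts at the end.

Call:
apply_moves(increments=[[1,0,36,-23,0],[1,0,36,-23,0],[1,0,36,-23,0],[1,0,36,-23,0],[1,0,0,0,0],[1,30,0,0,0],[1,20,0,0,0],[1,5,0,0,0],[1,5,0,0,0],[1,0,0,0,0]])

```text
t: 13.85
eef_pos: [536.9, 356.3, 270.3]
tcp_rot: [0.652, 1.57, 0.214]
ft_force: [-0.6, -1.1, -0.4]
opening: 0.288
```

Call:
apply_moves(increments=[[1,4,0,0,0],[1,4,0,0,0],[1,4,0,0,0],[1,0,0,0,0]])

```text
t: 14.25
eef_pos: [535.9, 356.6, 256.8]
tcp_rot: [-1.886, 1.569, -2.322]
ft_force: [0.1, -0.6, 0.8]
opening: 0.287
```

```bash
python3 st.py
```

```text
t 14.25 tcp [535.9 356.6 256.8] zhead -0.436 F [ 0.1 -0.6  0.8] open 0.28679846386847235 q [ 0.48  0.49  1.47 -0.    1.18  0.92]
along door 123.28428618331566 out -58.85876267182206
```

Light contact (about 3 N upward) as expected; continuing down.

Call:
apply_moves(increments=[[1,4,0,0,0],[1,4,0,0,0],[1,4,0,0,0],[1,4,0,0,0],[1,4,0,0,0],[1,4,0,0,0],[1,0,0,0,0]])

```text
t: 14.95
eef_pos: [535.9, 356.7, 232.7]
tcp_rot: [-2.039, 1.569, -2.475]
ft_force: [-0.3, 1.1, 0.0]
opening: 0.292
```

Call:
apply_moves(increments=[[1,3,0,0,0],[1,3,0,0,0],[1,3,0,0,0],[1,3,0,0,0],[1,0,0,0,0]])

```text
t: 15.45
eef_pos: [536.4, 357.2, 224.3]
tcp_rot: [0.943, 1.568, 0.506]
ft_force: [-4.3, -0.8, 21.3]
opening: 0.287
```

```bash
python3 st.py
```

```text
t 15.45 tcp [536.4 357.2 224.3] zhead -0.436 F [-4.3 -0.8 21.3] open 0.28680603325570914 q [0.49 0.52 1.51 0.   1.11 0.92]
along door 124.10380760214565 out -58.6067170642637
```

21 N: the torch lies flat on the roof. Lift off and go to the front of the dial.

Call:
apply_moves(increments=[[1,-10,0,0,0],[1,-40,0,0,0],[1,-30,0,0,0],[1,0,-4,43,0],[1,0,-4,43,0],[1,0,-4,43,0],[1,0,-4,43,0],[1,0,-4,43,0],[1,0,-4,43,0],[1,0,-4,43,0]])

```text
t: 16.45
eef_pos: [798.2, 203.1, 300.8]
tcp_rot: [-2.398, 1.569, -2.835]
ft_force: [0.6, 0.1, -0.8]
opening: 0.29
```

Call:
apply_moves(increments=[[1,0,0,0,-8],[1,0,0,0,-8],[1,0,0,0,-8],[1,0,0,0,-8],[1,0,0,0,-8],[1,0,0,0,-8],[1,0,0,0,-8],[1,0,0,0,-8],[1,0,0,0,-8],[1,0,0,0,-8]])

```text
t: 17.45
eef_pos: [797.0, 204.2, 300.6]
tcp_rot: [2.486, 1.569, -2.832]
ft_force: [0.4, 0.2, -2.8]
opening: 0.29
```

Call:
apply_moves(increments=[[1,0,0,0,-5],[1,0,0,0,-5],[1,0,0,0,0]])

```text
t: 17.75
eef_pos: [797.0, 204.2, 300.6]
tcp_rot: [2.329, 1.569, -2.818]
ft_force: [-0.3, -0.4, -1.9]
opening: 0.29
```

```bash
python3 st.py; python3 snap.py g side wrist top>/dev/null
python3 - <<'E'
from h import *
import pickle
s=status.state();R=Ro.from_euler('xyz',s['tcp_rot']).as_matrix();T=s['eef_pos'];ax=R[:,1]
print(ax.round(3))
for n in("side","wrist","top"):
    c=pickle.load(open(f"pics/g_{n}.pkl","rb"));print(n,[(x,(proj(c,T+x*ax)*795/560).round().tolist()) for x in(-97,0,73)])
S=cv2.imread("pics/g_side.png");W=cv2.imread("pics/g_wrist.png")
p=proj(pickle.load(open("pics/g_side.pkl","rb")),T)*795/560;x0=int(np.clip(p[0]-100,0,595));y0=int(np.clip(p[1]-100,0,396));print("crop",x0,y0)
o=np.hstack([cv2.resize(S[y0:y0+200,x0:x0+200],(400,400)),np.vstack([cv2.resize(W,(400,300)),np.zeros((100,400,3),np.uint8)])])
cv2.imwrite("pics/g.png",o)
E
```

```text
t 17.75 tcp [797.  204.2 300.6] zhead 1.136 F [-0.3 -0.4 -1.9] open 0.28964735460623486 q [ 0.17  0.78  0.82 -0.    1.55 -0.96]
along door 97.92312348213692 out 242.50061142064007
[-0.905  0.425  0.001]
side [(-97, [472.0, 97.0]), (0, [430.0, 102.0]), (73, [398.0, 106.0])]
wrist [(-97, [394.0, 622.0]), (0, [394.0, 381.0]), (73, [395.0, 152.0])]
top [(-97, [265.0, 28.0]), (0, [234.0, 83.0]), (73, [210.0, 126.0])]
crop 330 2
```

View pics/g.png

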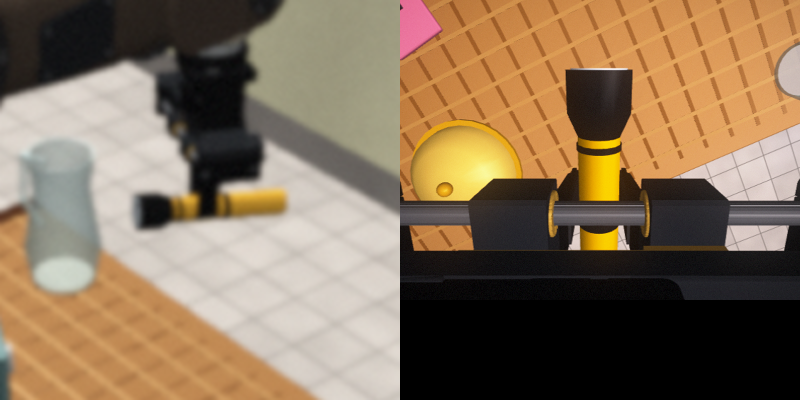

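The torch is level: in the side crop the lens is at (138,212) and the tail at (286,200), within a few mm of the level prediction. Lowering to dial height.

Call:
apply_moves(increments=[[1,35,0,-2,0],[1,35,0,0,0],[1,35,0,0,0],[1,35,0,0,0],[1,20,0,0,0],[1,11,0,0,0],[1,0,0,0,0],[1,0,0,0,0],[1,0,0,0,0]])

```text
t: 18.8
eef_pos: [796.9, 202.7, 132.5]
tcp_rot: [-1.011, 1.568, 0.124]
ft_force: [-0.1, -0.3, -2.6]
opening: 0.286
```

```bash
python3 st.py; python3 snap.py i side wrist top>/dev/null
python3 - <<'E'
from h import *
import pickle
s=status.state();R=Ro.from_euler('xyz',s['tcp_rot']).as_matrix();T=s['eef_pos'];ax=R[:,1]
c=pickle.load(open("pics/i_side.pkl","rb"))
for n,X in [("tail",T-97*ax),("lens",T+73*ax),("dial",[599,301,125])]: print(n,proj(c,X).round(1))
x0,y0=200,0
x0=int(proj(c,T)[0]-100);y0=int(max(0,proj(c,T)[1]-70));print(x0,y0)
S=cv2.resize(c["pixels"][y0:y0+150,x0:x0+140,::-1],None,fx=4,fy=4,interpolation=cv2.INTER_CUBIC)[:600]
W=cv2.resize(cv2.imread("pics/i_wrist.png"),(240,180))
o=np.zeros((600,800,3),np.uint8);o[:S.shape[0],:S.shape[1]]=S;o[:180,560:]=W;cv2.imwrite("pics/i.png",o)
E
```

```text
t 18.8 tcp [796.9 202.7 132.5] zhead 1.134 F [-0.1 -0.3 -2.6] open 0.2855957736846691 q [ 0.17  0.87  1.05 -0.    1.22 -0.97]
along door 96.54292189481633 out 243.09518640275388
tail [328.4 113.3]
lens [279.7 120.2]
dial [235.8 127.1]
200 47
```

View pics/i.png

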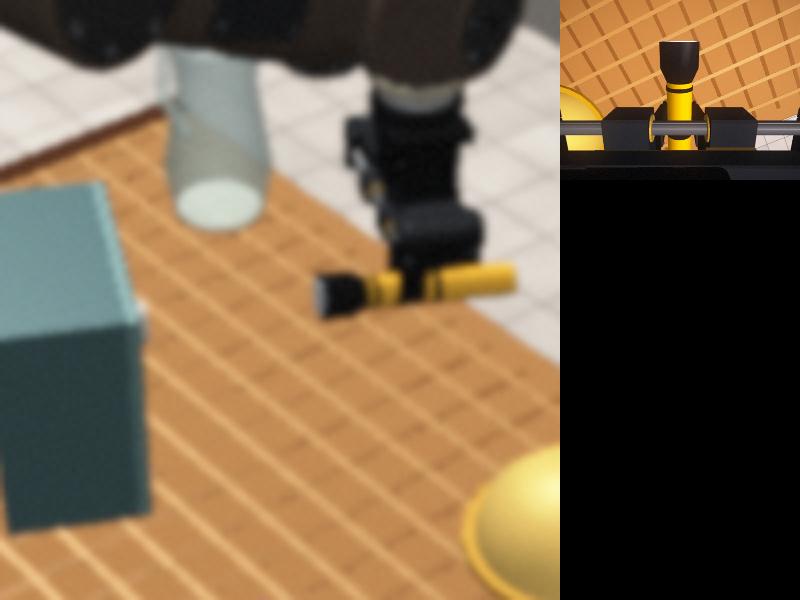

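The torch is level, its axis passes through the dial at (140,323), the lens is about 15 cm away, the door is shut and nothing is touched. Handing in.

```bash
python3 -c "
from h import *
env.job_done()"; python3 st.py
```

```text
the job is handed in; nothing more can be done
the job is handed in; nothing more can be done
```

The job is handed in: the door is shut, and the gripper holds the torch level in front of the dial with its beam on it. `job_done` gives no verdict, so what follows is from my own last checks, at 18.8 s of the 54 s allowed.

- **Door:** I pushed it along its arc with the shut fingers until it met the rigid stop at about 27 N. A close view after I backed off matched the shut position, and the last side view still shows it shut.
- **Torch grip and draw:** The gripper closed to 27.5 mm on the 28 mm barrel. I drew the torch about 100 mm out of the stand along its own axis.
- **Levelling:** The tool can't be pitched, so I levelled the torch in the pads by pressing it onto the cabinet roof. That took up to about 21 N and is a contact on the way that the task did not mention. I then lifted it off, turned it and lowered it in front of the dial.
- **Final position:** The lens is about 148 mm from the dial, and the heading is within about 0.01 rad of square to the door. The torch leans 1–2° lens up.
- **Aim:** The centre line is about 4 mm off the dial sideways and about 5–10 mm high. Both are inside the 35 mm allowed.
- **Clearance:** The wrist force shows only a hanging weight of about 2–2.6 N. I saw no bystander displaced in the views; the last close view shows only part of the candy tray. No check disagreed by more than about 4 mm.

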